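# Clamp the bone chisel with the push-to-engage handwheel

## Robot

A 6-joint arm with a two-finger parallel gripper is mounted at the origin on the work surface. World frame = base frame: x ahead of the robot, y to its left, z up, the work surface at z = 0. Lengths are in m, angles in rad, forces in N, time in s.
With the tool pointing down it reaches from about 0.375 to 0.975 m from the base axis. Payload 3.8 kg.
Tool frame: the origin (TCP) lies at the very end of the fingers, on their centre line; the grasp point (between the pads) lies 19 mm behind it; z points along the fingers, y is the line along which they close (so a half turn about z gives the same grasp; the last joint's range is limited). The gripper opens to 85 mm and grips with 20 to 120 N. Pads are 22 mm wide; open, the fingers measure 114 mm over their backs; the gripper's body (76 mm by 85 mm) begins 54 mm behind the grasp point. The pads swing forward as they close: fully open they stand 13 mm farther back than shut.
Start: joints at [-1.234, 0.264, 1.604, -0, 1.274, -0.037], TCP at [0.246, -0.628, 0.231] pointing down, gripper open.
Joint ranges: [-2.63, 2.63], [-0.94, 2.18], [0.31, 2.57], [-1.31, 4.45], [0, 2.66], [-2.55, 2.55]. Speed limits (rad/s): [2.57, 2.57, 3.14, 3.14, 3.14, 3.14].

## Interface

Orientations are given as a rotation vector (axis times angle).
In Python, from workcell import read_state, read_camera, calibration, finish_job gives the robot as it stands.
- The arm moves only by the tool step_arm, never from a script. Its argument "commands" is a list of rows, each an object of numbers: "fingers": the gripper's target within -1 to 1 (shut at 1, half-way at 0, fully open at -1); "dx", "dy", "dz": the shift along the tool's x, y, z in m; "roll": the turn about the tool's z in degrees. In form: [{"fingers": .., "dx": .., "dy": .., "dz": .., "roll": ..}, ...]. A call has 1 to 8 rows; each row is the pose to reach, as a shift and turn from the pose commanded when the call began, along the tool's axes at that moment; what a row does not reach only later rows make up. A row lasts 1/8 s, in which the tool goes at most 62.5 mm and 10.7 degrees, less where a joint would pass 70% of its speed; a pose out of reach is approached as far as the arm can. A call with a gripper value outside its range is refused whole. The fingers move at their own pace and stop on an object; "squeeze" is the grip in N (left out, the last holds). Time passes only in rows, so rows that repeat a pose let the fingers close. It gives the time, the measured TCP pose, the force, the opening and the grip force at its end, in the units of the state.
- read_state(): the state, without advancing time (a new reading comes with each control period).
- read_camera(name): name is "side" or "top" or "wrist"; returns (picture, depth): 400x640x3 uint8, blue, green, red; 400x640 float32, m along the optical axis (not along the pixel's ray), 0 where there is no reading.
- calibration(name): a dict with "intrinsics" (3x3 intrinsics, pixels), "world_to_cam" (4x4, takes a point from world to camera coordinates). Camera axes: x right, y up, looking along -z (the intrinsics and any distortion apply to the point x, -y, -z); pixel columns grow to the right and rows downward; lengths in m; the calibration is good to about 2 mm. The wrist camera is an equidistant fisheye: a pixel r from the principal point sees the ray r / f radians off the axis. A picture is of the moment at which its call begins: read the wrist's pose just before it. calibration takes no time and is no camera call; for the wrist camera it gives the pose at the moment of the call.
- finish_job(): hands the job in; it is judged then, once.
The state is a dict: "time": time; "q": joint angles; "joint_vel": joint speeds; "joint_torque": joint torques, N m; "tool_pos": TCP position; "tcp_rot": TCP orientation; "wrist_force": force on the tool from outside, world axes, zero at the start; "torque": the same for the moment, N m; "width": opening from 0.0 (shut) to 1.0 (fully open); "grip_force": force on a finger pad.
Only numpy, scipy, OpenCV 4.12 (cv2) and the standard library are available. Lean on these libraries where they do the work, as an engineer would, in place of code of your own. Each camera call takes 0.05 s, during which the arm holds its last target. There are 200 camera calls.

## Task

Clamp the bone chisel that lies loose between the open jaws of the bench vise: swing the handle that is folded down on the black handwheel out until it latches upright, then push the wheel in along its axis so that its clutch catches (it only spins idly otherwise) and crank it clockwise, keeping it pushed in, until the jaws hold the chisel firmly and squarely down on the vise bed. Then fold the handle back down onto the wheel and let go, without bumping the microscope or disturbing the other things on the bench.

Things in the scene. Friction and masses are not known exactly. Their poses are not given: they have to be found in the camera images.
- vise: grey cast bench vise, fixed, 320 (x) by 150 (y) mm; origin mid underside on the bench, z up; +x points from handwheel to fixed jaw. Bed under the chisel 70 mm high; fixed jaw face at x = +125 mm. Jaws 90 mm long (y), tops at z = 107 mm. Its front gear head carries the wheel on an axis leaning 35 degrees from vertical towards -x, the worker's side.
- wheel_hub (a point): fixed point on the handwheel's axis, in the plane of the wheel's face when sprung out (vise x = -85, z = 150 mm). Its z is the wheel's axis, pointing out of the face, up and towards the worker; its y is the vise's y; it does not turn. The wheel is a black disc 140 mm across, 11 mm thick, flat-faced. Let go, it is sprung out and spins almost freely (0.02 N m).
- dog_clutch (a point): fixed point on the axis, 20 mm under the face, same axes: clutch of 4 dogs on the wheel, 4 on the screw. Pushing the wheel in 8 mm takes 5 to 9 N. Dog tips meet at 3 mm: tooth on tooth it stops hard there and must turn up to 50 degrees to drop in the last 5 mm. It drives while in by over 5 mm, after up to 45 degrees of play; let go, it springs out.
- jaw_screw (a point): fixed point on the axis under the clutch, same axes. Clockwise, as seen by a worker facing the wheel, closes the jaw, 20 mm per turn. The screw takes 0.18 N m to turn (3.5 N at the handle), growing to 0.31 N m as the jaw springs compress, then it stops hard. It stays where it is left.
- handle_pivot (a point): hinge of the fold-away handle, between two steel ears (30 mm wide overall, 23 mm high) on the wheel's face; 52 mm from the wheel's axis, 16 mm above the face, turns with the wheel. Its y axis is the hinge line.
- handle_grip (a point): on the axis of the wheel's red handle, 46 mm from its pivot; x along the handle, from free end to pivot. Round sleeve 18 mm thick, free to revolve about itself, 14 to 68 mm from the pivot, with a 28 mm steel collar at 14 to 18 mm on which fingertips can push. Folded, it lies over the wheel's centre, axis 16 mm above the face; out, it stands parallel to the wheel's axis.
- handle (a joint): how far the handle is swung out: 0 = folded onto the wheel's face, 1.571 = upright and latched. An over-centre spring holds it at either end (0.24 N m; 5 N at the grip) and carries it to the nearer end from between.
- jaw_slide (a joint): travel of the moving jaw in m: 0 = fully open (50 mm between the jaws), growing as it closes; starts at 0.006 to 0.018. The 16 mm chisel is just touched by both jaws at 0.034; from there the jaw's face rides on springs, 5 N per mm, which bottom at 0.042, where the wheel stops hard.
- jaw_face: sprung nylon-faced plate of the moving jaw, 90 mm long (y), 33 mm high; axes as the vise. Its clamping face is 75 mm from its origin in +x; the origin is on the vise's middle line at bench height.
- chisel: steel bone chisel, 180 mm long, 0.16 kg, lying loose on the vise bed between the jaws, along the vise's y. Handle: ribbed bar 105 mm long, 16 mm square; then a thin neck and flat 18 mm blade. x runs along it to the blade; origin at its underside, 20 mm from the middle of the handle towards the blade. Clamped by its handle; no need to pick it up.
- microscope: fixed boom-stand microscope on the vise's +y side; origin at the foot of its post (32 mm thick, 0.49 m tall), z up. A 26 mm steel boom runs from the post along its -y for 0.56 m, axis 385 mm high, over the handwheel. The white head on the boom, 0.165 m from the post, spans heights 0.25 to 0.50 m, x -0.05 to 0.15 m, 0.09 m in y. Do not bump it.
- boom_over_wheel (a point): on the boom's axis, 385 mm high, above the handwheel and about 30 mm beyond its centre (towards the jaws); the boom ends 0.13 m past it. It leaves no room for a gripper pointing straight down over the wheel's far side: come in tilted, along the wheel's axis.
- oiler: small clear bottle with a red cap, 34 mm across, 85 mm tall, left of the vise; leave it alone. Origin at its underside.
- parts_cup: small steel bowl, 60 mm across, 35 mm tall, left of the vise; leave it alone. Origin at its underside.
- spare_chisel: a second, narrower bone chisel, 180 mm long, on the rubber mat at the right; leave it alone. Origin at its underside.
- pliers: pliers with red handles, 165 mm long, on the rubber mat; leave them alone. Origin at the underside of the pivot.
- forceps: steel forceps, 145 mm long, on the rubber mat; leave them alone. Origin at the underside, at the middle.
- screwdriver: green screwdriver, 170 mm long, on the rubber mat; leave it alone. Origin at its underside.
- brush: small bench brush, 160 mm long, lying at the left; leave it alone. Origin at its underside.
Mind the look-alikes: they are no part of the job. What is shaped like the chisel but brown or purple is not meant.

How it is judged:
On the way, in this order (a step that is already met when the one before it is completed fails the run):
1. the handle is swung out and latched upright (more than 1.45 rad) (value of joint handle above 1.45 rad), for 0.2 s.
2. the jaws, driven by the wheel, grip the chisel with more than 15 N (contact force between jaw_face and chisel above 15 N), for 0.3 s.
3. the handle is folded back onto the wheel (less than 0.15 rad) with the chisel still gripped (value of joint handle below 0.15 rad and contact force between jaw_face and chisel above 15 N), for 0.2 s.
At the end, for the whole second after the job is handed in: The jaw grips the chisel with more than 15 N (about 3 mm of jaw travel beyond first touch), the chisel is at rest, lies flat on the vise bed (within 4 mm in height, tilted less than 0.06 rad) and square along the jaws (within 0.05 rad), and the handle is folded onto the wheel (less than 0.15 rad) (all of step 3 and angle between the x axis of chisel and the y axis of vise, either way round below 0.05 rad and z of chisel in the frame of vise between 0.066 and 0.074 m and angle between chisel's own z axis and vertical below 0.06 rad and linear speed of chisel below 0.01 m/s).
It fails at once if the robot bumps the microscope or its boom (more than 5 N) (contact force between any of the arm, the fingers and microscope above 5 N).
It fails at once if another thing on the bench is moved by more than 30 mm (distance of any of oiler, parts_cup, spare_chisel, pliers, forceps, screwdriver, brush from where it was at the start of the episode above 0.03 m).
It also fails if it takes over 70 s, if anything falls off the work surface, if the arm or the gripper's body presses on something with over 40 N, if the wrist force passes 120 N, or if a joint passes its speed limit or range.

## Working session

There is one attempt and no reset: what is moved stays moved. The work goes in short steps, Python scripts to look and compute and a tool call to move; the robot and the scene stay as the last step left them, time stands still between calls to the robot, and variables do not carry over. Pictures are saved under pics/ and viewed, at most 12 in all, crops included, and the job is handed in when it is done.

Besides the shell and the picture viewer there is one more tool, called after ">>>" in YAML: its name, and indented under it one key for each argument. step_arm: Moves the arm, as the interface text tells. Its arguments: {"type":"object","properties":{"commands":{"type":"array","items":{"type":"object","properties":{"fingers":{"type":"number"},"dx":{"type":"number"},"dy":{"type":"number"},"dz":{"type":"number"},"roll":{"type":"number"}}}},"squeeze":{"type":"number"}},"required":["commands"]}

```bash
ls; mkdir -p pics
python3 - <<'E'
from workcell import *
import cv2,numpy as np
for n in ("side","top"):
    p,d=read_camera(n); cv2.imwrite(f"pics/{n}0.png",p); np.save(f"pics/{n}0.npy",d)
    c=calibration(n); print(n,np.round(c["intrinsics"],1).tolist(),np.round(c["world_to_cam"],3).tolist(), [k for k in c])
print(read_state())
E
```

```text
pics
side [[429.1, 0.0, 321.7], [0.0, 429.1, 193.3], [0.0, 0.0, 1.0]] [[0.908, -0.418, -0.022, -0.496], [0.315, 0.648, 0.693, -0.314], [-0.276, -0.636, 0.72, -1.4], [0.0, 0.0, 0.0, 1.0]] ['intrinsics', 'world_to_cam']
top [[477.4, 0.0, 310.0], [0.0, 477.4, 197.1], [0.0, 0.0, 1.0]] [[-0.031, -1.0, 0.003, -0.007], [0.978, -0.03, 0.206, -0.611], [-0.206, 0.009, 0.979, -1.702], [0.0, 0.0, 0.0, 1.0]] ['intrinsics', 'world_to_cam']
{'time': 0.1, 'q': array([-1.23388351e+00,  2.64716045e-01,  1.60523786e+00,  3.43020669e-05,
        1.27370203e+00, -3.69078943e-02]), 'joint_vel': array([ 1.98707048e-05, -1.50910484e-03, -2.86981965e-03, -2.02744453e-03,
        1.05117528e-03, -5.62269745e-05]), 'joint_torque': array([-6.28129292e-04, -5.16707540e+01, -3.68589056e+01, -7.05746561e-05,
        6.26421097e-03,  3.14130136e-05]), 'tool_pos': array([ 0.24627863, -0.62775872,  0.23006053]), 'tcp_rot': array([-3.08486921e+00, -5.83387613e-01,  4.33128897e-04]), 'wrist_force': array([ 0.49861235, -0.5224783 , -0.67608074]), 'torque': array([0.03402378, 0.02437391, 0.00076847]), 'grip_force': 0.0, 'width': 0.9998796989010654}
```

View pics/side0.png

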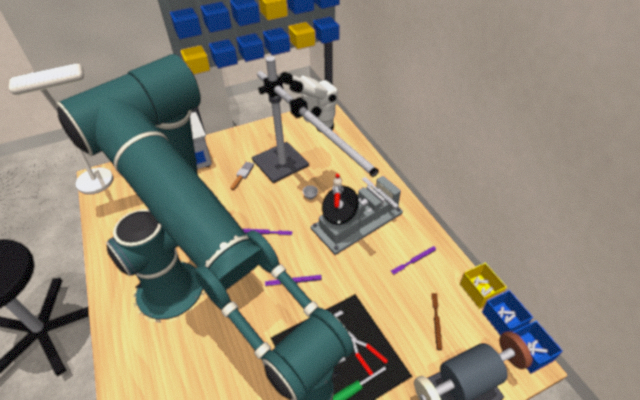

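View pics/top0.png

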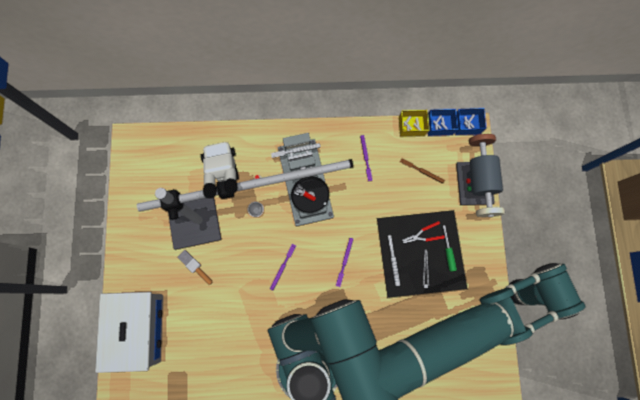

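The vise is around (308,180) in the top view and (357,212) in the side view. The wheel is at (310,195) and the boom passes just beyond it. The clamped steel chisel is at about (298,152). The purple and brown bars, and the steel one on the mat at (394,260), are look-alikes. Next I'll enlarge both views to confirm.

Run:
```python
import cv2,numpy as np
t=cv2.imread("pics/top0.png")[120:240,250:370]; s=cv2.imread("pics/side0.png")[150:270,290:410]
f=lambda a:cv2.resize(a,None,fx=5,fy=5,interpolation=cv2.INTER_CUBIC)
cv2.imwrite("pics/c_top.png",f(t)); cv2.imwrite("pics/c_side.png",f(s))
```

```text
(no output)
```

View pics/c_top.png

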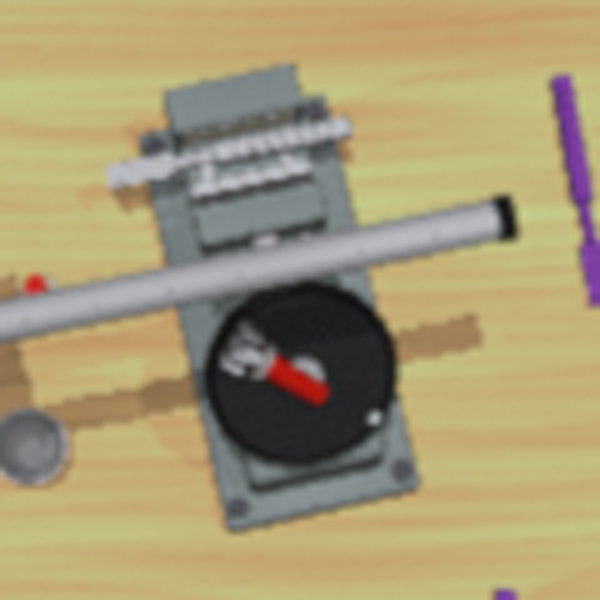

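View pics/c_side.png

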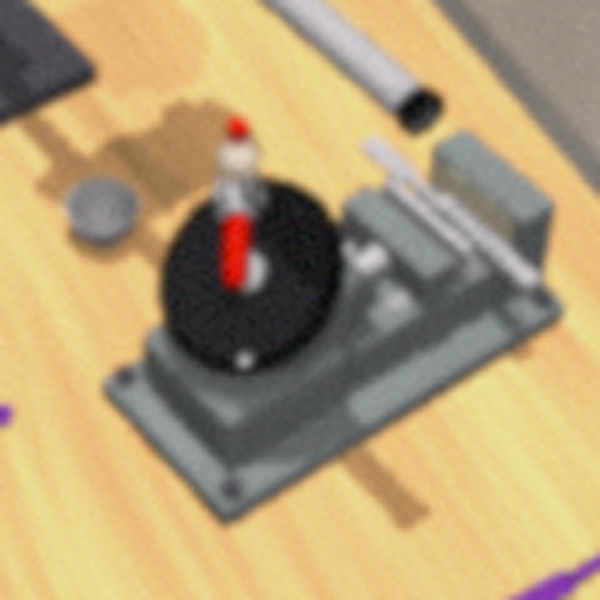

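Confirmed. In the top crop, the ribbed steel chisel lies between the jaws at (240,150), the wheel is at (302,373), the handle ears are at (245,357), and the red handle runs to (325,395). Next I'll fit the wheel's plane and centre from depth, and the vise yaw from the plate edges.

```bash
cat > h.py <<'E'
import numpy as np,cv2
from workcell import *
from scipy.spatial.transform import Rotation as R
def unproj(c,u,v,d):
    K=c["intrinsics"];W=c["world_to_cam"]
    p=np.stack([(u-K[0,2])/K[0,0]*d,-(v-K[1,2])/K[1,1]*d,-d],-1)
    return (p-W[:3,3])@W[:3,:3]
def onplane(c,u,v,z):
    a=unproj(c,u,v,1.);b=unproj(c,u,v,2.);return a+(b-a)*(z-a[2])/(b[2]-a[2])
def proj(c,P):
    K=c["intrinsics"];W=c["world_to_cam"];p=P@W[:3,:3].T+W[:3,3]
    return np.stack([K[0,2]+K[0,0]*p[...,0]/-p[...,2],K[1,2]-K[1,1]*p[...,1]/-p[...,2]],-1)
E
python3 - <<'E'
from h import *
for n,box in (("top",(290,174,332,216)),("side",(320,184,362,228))):
    c=calibration(n);p=cv2.imread(f"pics/{n}0.png");d=np.load(f"pics/{n}0.npy")
    x0,y0,x1,y1=box
    v,u=np.mgrid[y0:y1,x0:x1];m=(p[y0:y1,x0:x1].max(-1)<50)&(d[y0:y1,x0:x1]>0)
    P=unproj(c,u[m]*1.,v[m]*1.,d[y0:y1,x0:x1][m]);
    ok=np.ones(len(P),bool)
    for _ in range(6):
        m0=P[ok].mean(0);nn=np.linalg.svd(P[ok]-m0)[2][2];nn*=np.sign(nn[2]);ok=abs((P-m0)@nn)<max(.004,0)if _>2 else abs((P-m0)@nn)<.012
    k=R.from_rotvec([0,0,0])
    b=np.array([nn[1],-nn[0],0]);b/=np.linalg.norm(b);a=np.cross(b,nn)
    Q=P[ok]-m0; x,y=Q@a,Q@b
    # min enclosing circle robust
    (cx,cy),r=cv2.minEnclosingCircle(np.float32(np.c_[x,y]))
    print(n,ok.sum(),"n",nn,"tilt",np.degrees(np.arccos(nn[2])),"yaw of -n",np.degrees(np.arctan2(-nn[1],-nn[0])),"ctr",m0+a*cx+b*cy,r)
c=calibration("top");
for z in (0,.012):
  A=onplane(c,296.,226.,z);B=onplane(c,333.6,217.6,z);print(A,B,np.degrees(np.arctan2(A[1]-B[1],A[0]-B[0])),np.linalg.norm(A-B))
for (u,v) in ((324,203.),(355,163.5)): print(unproj(c,u,v,np.load("pics/top0.npy")[int(v),u]))
E
```

```text
top 615 n [-0.56809944 -0.10849583  0.81577673] tilt 35.33576405491729 yaw of -n 10.812170277664654 ctr [ 0.60050319 -0.02427591  0.15166498] 0.06804398447275162
side 695 n [-0.56596409 -0.12717528  0.81456191] tilt 35.45593280303513 yaw of -n 12.664325588820093 ctr [ 0.60145354 -0.03097596  0.15002264] 0.0670689046382904
[0.5143653 0.0304449 0.       ] [ 0.54213704 -0.113183    0.        ] 100.94360080825372 0.14628821818020993
[0.51257644 0.03018099 0.012     ] [ 0.54016212 -0.11248467  0.012     ] 100.94360080825368 0.14530815895816976
[ 0.57429342 -0.07378018  0.12953325]
[ 0.75226208 -0.20517783  0.00150853]
```

```bash
cat >> h.py <<'E'
PSI=np.radians(11.4);HUB=np.array([.6010,-.027,.1505])
def setf(psi,hub):
    global PSI,HUB,X,Y,N
    PSI,HUB=psi,np.array(hub);c,s=np.cos(psi),np.sin(psi);C,S=np.cos(np.radians(35)),np.sin(np.radians(35))
    X=np.array([C*c,C*s,S]);Y=np.array([-s,c,0]);N=np.array([-S*c,-S*s,C])
setf(PSI,HUB)
def w2h(P): return (np.asarray(P)-HUB)@np.c_[X,Y,N]
def h2w(p): return HUB+np.asarray(p)@np.array([X,Y,N])
def delta(P,cmd=None,rv=None):
    s=read_state();M=R.from_rotvec(s["tcp_rot"] if rv is None else rv)
    return np.round(M.inv().apply(np.asarray(P)-(s["tool_pos"] if cmd is None else cmd))*1000,0)
E
python3 - <<'E'
from h import *
def hitplane(c,u,v,h):
    a=unproj(c,u,v,1.);b=unproj(c,u,v,2.);A,B=w2h(a),w2h(b);return A+(B-A)*(h-A[2])/(B[2]-A[2])
for n,uv in (("top",[(298.6,191.4),(314.4,199.2),(325,203.8)]),("side",[(337.5,188),(336.5,207.5),(339,221.7)])):
    c=calibration(n)
    for q,h in zip(uv,(.016,.016,0)):
        p=hitplane(c,*q,h);print(n,p,np.degrees(np.arctan2(p[1],p[0])))
# boom
c=calibration("top")
for q in ((351,163.5),(300,173),(250,182.5)): print("boom",onplane(c,*q,.385))
# arm wrist heights from top depth near tool
s=read_state();print(delta([.65,.13,.6]))
d=np.load("pics/top0.npy");v,u=np.mgrid[255:330,480:600];m=(d[255:330,480:600]>0)
P=unproj(c,u[m]*1.,v[m]*1.,d[255:330,480:600][m]);P=P[P[:,2]>.12]
for z in np.arange(.15,.6,.05):
    q=P[(P[:,2]>z)&(P[:,2]<z+.05)]
    if len(q)>3: print(round(z,2),len(q),q.min(0)[:2],q.max(0)[:2])
E
```

```text
top [0.02936627 0.03926374 0.016     ] 53.20632285493036
top [-0.01269203 -0.00899927  0.016     ] -144.66150046599898
top [-0.04640422 -0.04379994  0.        ] -136.65372295239405
side [0.03845626 0.03763743 0.016     ] 44.383475047992604
side [-0.01127067 -0.01006119  0.016     ] -138.2451032229117
side [-0.04107079 -0.04364244  0.        ] -133.26120055992826
boom [ 0.64444346 -0.15090726  0.385     ]
boom [0.61924457 0.00568343 0.385     ]
boom [0.59418173 0.15782491 0.385     ]
[ 653. -559. -369.]
0.35 69 [ 0.20745256 -0.62625671] [ 0.28169456 -0.59402537]
0.4 125 [ 0.20766837 -0.63793318] [ 0.28073332 -0.58992655]
0.45 146 [ 0.21128593 -0.61839849] [ 0.25951448 -0.59185469]
0.5 179 [ 0.21004192 -0.61571939] [ 0.26403039 -0.58978104]
0.55 473 [ 0.1709466  -0.67823596] [ 0.31383998 -0.43645637]
```

Run:
```python
from h import *
print(delta([.45,-.25,.55]),delta([.65,.0,.6]),delta([1.1,.05,.6]))
```

```text
[ 328. -278. -319.] [ 605. -438. -369.] [1042. -320. -369.]
```

>>> step_arm:
  commands:
    - {"dx": 0.05,"dy": -0.04,"dz": -0.05,"fingers": -1}
    - {"dx": 0.33,"dy": -0.28,"dz": -0.32,"roll": 10}
    - {"dx": 0.33,"dy": -0.28,"dz": -0.32,"roll": 10}
    - {"dx": 0.33,"dy": -0.28,"dz": -0.32,"roll": 10}
    - {"dx": 0.33,"dy": -0.28,"dz": -0.32,"roll": 10}
    - {"dx": 0.33,"dy": -0.28,"dz": -0.32,"roll": 10}
    - {"dx": 0.33,"dy": -0.28,"dz": -0.32,"roll": 10}
    - {"dx": 0.33,"dy": -0.28,"dz": -0.32,"roll": 10}

```text
invalid input
```

Run:
```python
from h import *
s=read_state();print(s["time"],s["tool_pos"],s["tcp_rot"],s["q"])
print(delta([.7,.0,.6]),delta([1.1,.05,.6]))
```

```text
0.1 [ 0.24627863 -0.62775872  0.23006053] [-3.08486921e+00 -5.83387613e-01  4.33128897e-04] [-1.23388351e+00  2.64716045e-01  1.60523786e+00  3.43020669e-05
  1.27370203e+00 -3.69078943e-02]
[ 652. -419. -369.] [1042. -320. -369.]
```

>>> step_arm:
  commands:
    - {"fingers": -1,"dx": 0.05,"dy": -0.04,"dz": -0.05,"roll": 0}
    - {"fingers": -1,"dx": 0.33,"dy": -0.28,"dz": -0.32,"roll": 10}
    - {"fingers": -1,"dx": 0.33,"dy": -0.28,"dz": -0.32,"roll": 10}
    - {"fingers": -1,"dx": 0.33,"dy": -0.28,"dz": -0.32,"roll": 10}
    - {"fingers": -1,"dx": 0.33,"dy": -0.28,"dz": -0.32,"roll": 10}
    - {"fingers": -1,"dx": 0.33,"dy": -0.28,"dz": -0.32,"roll": 10}
    - {"fingers": -1,"dx": 0.33,"dy": -0.28,"dz": -0.32,"roll": 10}
    - {"fingers": -1,"dx": 0.33,"dy": -0.28,"dz": -0.32,"roll": 10}
  squeeze: 30

```text
time: 1.1
tool_pos: [0.4373, -0.2728, 0.5294]
tcp_rot: [-3.126, -0.312, 0.0]
wrist_force: [1.0, -0.8, 0.0]
width: 1.003
grip_force: 0.0
```

Run:
```python
from h import *
s=read_state();print(s["time"],s["tool_pos"],s["tcp_rot"],s["q"])
print(delta([.7,.0,.6]),delta([1.1,.05,.6]))
```

```text
1.1 [ 0.43726071 -0.27278704  0.5294248 ] [-3.12576984e+00 -3.12223699e-01  3.50673555e-04] [-6.06148390e-01 -7.73041591e-02  1.44136060e+00  6.04458480e-05
  1.77787994e+00  7.65546861e-01]
[ 311. -215.  -71.] [ 713. -185.  -71.]
```

>>> step_arm:
  commands:
    - {"fingers": -1,"dx": 0.31,"dy": -0.215,"dz": -0.07,"roll": 0}
    - {"fingers": -1,"dx": 0.31,"dy": -0.215,"dz": -0.07,"roll": 0}
    - {"fingers": -1,"dx": 0.31,"dy": -0.215,"dz": -0.07,"roll": 0}
    - {"fingers": -1,"dx": 0.71,"dy": -0.185,"dz": -0.07,"roll": 0}
    - {"fingers": -1,"dx": 0.71,"dy": -0.185,"dz": -0.07,"roll": 0}
    - {"fingers": -1,"dx": 0.71,"dy": -0.185,"dz": -0.07,"roll": 0}
    - {"fingers": -1,"dx": 0.71,"dy": -0.185,"dz": -0.07,"roll": 0}
    - {"fingers": -1,"dx": 0.71,"dy": -0.185,"dz": -0.07,"roll": 0}

```text
time: 2.1
tool_pos: [0.8411, -0.0357, 0.5641]
tcp_rot: [3.124, 0.312, 0.025]
wrist_force: [47.4, -2.4, 13.2]
width: 1.002
grip_force: 0.0
```

Run:
```python
from h import *
s=read_state();print(s["time"],s["tool_pos"],s["tcp_rot"],s["q"])
```

```text
2.1 [ 0.84107588 -0.03565985  0.56412557] [3.12372725 0.312391   0.02472683] [-7.21781634e-02  7.38070518e-01  3.10485414e-01  6.16992447e-04
  2.07714207e+00  1.29957279e+00]
```

>>> step_arm:
  commands:
    - {"fingers": -1,"dx": -0.336,"dy": -0.05,"dz": 0.0,"roll": 0}
    - {"fingers": -1,"dx": -0.336,"dy": -0.05,"dz": 0.0,"roll": 0}
    - {"fingers": -1,"dx": -0.336,"dy": -0.05,"dz": 0.0,"roll": 0}
    - {"fingers": -1,"dx": -0.336,"dy": -0.05,"dz": 0.06,"roll": 0}
    - {"fingers": -1,"dx": -0.336,"dy": -0.05,"dz": 0.06,"roll": 0}
    - {"fingers": -1,"dx": -0.336,"dy": -0.05,"dz": 0.06,"roll": 0}
    - {"fingers": -1,"dx": -0.336,"dy": -0.05,"dz": 0.18,"roll": 0}
    - {"fingers": -1,"dx": -0.336,"dy": -0.05,"dz": 0.18,"roll": 0}

```text
time: 3.1
tool_pos: [0.5022, -0.0542, 0.3803]
tcp_rot: [3.123, 0.312, 0.031]
wrist_force: [0.7, -0.1, -0.1]
width: 1.001
grip_force: 0.0
```

Run:
```python
from h import *
s=read_state();print(s["time"],s["tool_pos"],s["tcp_rot"],s["q"])
c=calibration("wrist");p,d=read_camera("wrist");cv2.imwrite("pics/w1.png",p);np.save("pics/w1.npy",d);np.savez("pics/w1c.npz",**c)
print(c["intrinsics"]);W=c["world_to_cam"];print(-W[:3,:3].T@W[:3,3],W[:3,:3])
print(R.from_rotvec(s["tcp_rot"]).as_matrix())
```

```text
3.1 [ 0.50219493 -0.05417377  0.3802965 ] [3.12281047 0.31157957 0.03126055] [-0.15819302 -0.13290688  1.75664344  0.0020632   1.49779731  1.21358098]
[[309.70691629   0.         322.12625489]
 [  0.         309.70691629 196.9243923 ]
 [  0.           0.           1.        ]]
[ 0.57242011 -0.03861222  0.52429115] [[ 0.1963396  -0.98051945  0.00568892]
 [ 0.94281697  0.18718997 -0.27578266]
 [ 0.26934535  0.05951066  0.96120318]]
[[ 0.98008959  0.1975326   0.02013127]
 [ 0.19759477 -0.98028314 -0.00112774]
 [ 0.01951158  0.00508312 -0.99979671]]
```

View pics/w1.png

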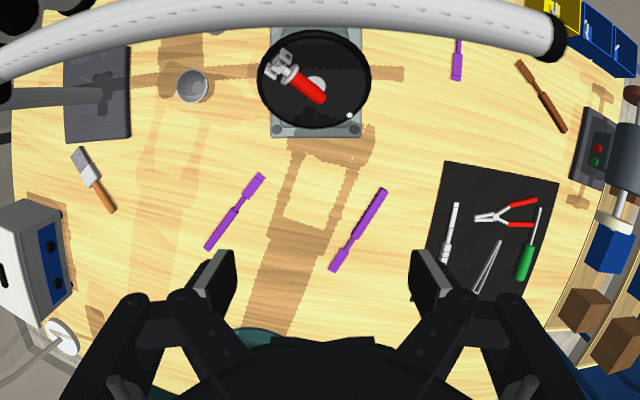

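Run:
```python
from h import *
print(delta([.50,-.05,.6]),delta([.75,.0,.6]),delta([.82,.164,.6]),delta([1.2,.24,.6]))
```

```text
[   4.   -3. -233.] [ 259.   -3. -233.] [ 360. -149. -232.] [ 748. -149. -233.]
```

>>> step_arm:
  commands:
    - {"fingers": -1,"dx": 0,"dy": 0,"dz": -0.23,"roll": 0}
    - {"fingers": -1,"dx": 0,"dy": 0,"dz": -0.23,"roll": 0}
    - {"fingers": -1,"dx": 0.26,"dy": 0,"dz": -0.23,"roll": 0}
    - {"fingers": -1,"dx": 0.26,"dy": 0,"dz": -0.23,"roll": 0}
    - {"fingers": -1,"dx": 0.26,"dy": 0,"dz": -0.23,"roll": 0}
    - {"fingers": -1,"dx": 0.26,"dy": 0,"dz": -0.23,"roll": 0}
    - {"fingers": -1,"dx": 0.36,"dy": -0.15,"dz": -0.23,"roll": 0}
    - {"fingers": -1,"dx": 0.36,"dy": -0.15,"dz": -0.23,"roll": 0}

```text
time: 4.15
tool_pos: [0.7878, 0.1015, 0.6124]
tcp_rot: [3.124, 0.309, 0.028]
wrist_force: [1.6, 0.0, 1.3]
width: 0.998
grip_force: 0.0
```

>>> step_arm:
  commands:
    - {"fingers": -1,"dx": 0.1,"dy": -0.03,"dz": 0,"roll": 0}
    - {"fingers": -1,"dx": 0.1,"dy": -0.03,"dz": 0,"roll": 0}
    - {"fingers": -1,"dx": 0.15,"dy": -0.03,"dz": 0,"roll": 0}
    - {"fingers": -1,"dx": 0.2,"dy": -0.03,"dz": 0,"roll": 0}
    - {"fingers": -1,"dx": 0.25,"dy": -0.03,"dz": 0,"roll": 0}

```text
time: 4.78
tool_pos: [0.8671, 0.1489, 0.5384]
tcp_rot: [-3.124, -0.31, -0.106]
wrist_force: [-0.0, 0.5, -0.8]
width: 1.0
grip_force: 0.0
```

Run:
```python
from h import *
s=read_state();print(s["time"],s["tool_pos"],s["tcp_rot"],s["q"])
print(R.from_rotvec(s["tcp_rot"]).as_matrix())
```

```text
4.775 [0.86712226 0.14894595 0.53841421] [-3.12382735 -0.30982364 -0.10573014] [ 0.1427116   0.76907697  0.31093166 -0.00251436  1.99428186  1.51468255]
[[ 0.9782738   0.19622889  0.06689237]
 [ 0.19618455 -0.98053985  0.00729587]
 [ 0.06702229  0.00598589 -0.99773352]]
```

>>> step_arm:
  commands:
    - {"fingers": -1,"dx": 0.25,"dy": -0.02,"dz": -0.2,"roll": 0}
    - {"fingers": -1,"dx": 0.25,"dy": -0.02,"dz": -0.2,"roll": 0}
    - {"fingers": -1,"dx": 0.25,"dy": -0.02,"dz": -0.2,"roll": 0}
    - {"fingers": -1,"dx": 0.25,"dy": -0.02,"dz": -0.2,"roll": 0}

```text
time: 5.28
tool_pos: [0.8664, 0.1653, 0.5592]
tcp_rot: [-3.116, -0.312, -0.181]
wrist_force: [0.3, 0.7, -0.7]
width: 1.005
grip_force: 0.0
```

Run:
```python
from h import *
s=read_state();print(s["time"],s["tool_pos"],s["tcp_rot"],s["q"])
print(R.from_rotvec(s["tcp_rot"]).as_matrix())
```

```text
5.275 [0.86635154 0.1653488  0.55924755] [-3.11551617 -0.31224074 -0.18126957] [ 0.1610825   0.74638733  0.31086343 -0.00200624  1.96858146  1.53121918]
[[ 0.97349705  0.19808691  0.11430256]
 [ 0.1974828  -0.98016411  0.01669921]
 [ 0.11534316  0.00631616 -0.99330562]]
```

>>> step_arm:
  commands:
    - {"fingers": -1,"dx": 0.5,"dy": 0,"dz": -0.25,"roll": 0}
    - {"fingers": -1,"dx": 0.5,"dy": 0,"dz": -0.25,"roll": 0}
    - {"fingers": -1,"dx": 0.5,"dy": 0,"dz": -0.25,"roll": 0}
    - {"fingers": -1,"dx": 0.5,"dy": 0,"dz": -0.25,"roll": 0}
    - {"fingers": -1,"dx": 0.5,"dy": 0,"dz": -0.25,"roll": 0}
    - {"fingers": -1,"dx": 0.5,"dy": 0,"dz": -0.25,"roll": 0}
    - {"fingers": -1,"dx": 0.5,"dy": 0,"dz": -0.25,"roll": 0}
    - {"fingers": -1,"dx": 0.5,"dy": 0,"dz": -0.25,"roll": 0}

```text
time: 6.28
tool_pos: [0.8945, 0.1734, 0.5453]
tcp_rot: [-3.106, -0.311, -0.258]
wrist_force: [0.0, 0.4, 0.5]
width: 1.0
grip_force: 0.0
```

Run:
```python
from h import *
s=read_state();print(s["time"],s["tool_pos"],s["tcp_rot"],s["q"])
print(R.from_rotvec(s["tcp_rot"]).as_matrix())
```

```text
6.275 [0.89454074 0.17344829 0.54534234] [-3.10578844 -0.31095043 -0.25751503] [ 1.64567938e-01  7.65060631e-01  3.11802433e-01 -1.04624829e-03
  1.89981783e+00  1.53537016e+00]
[[ 0.96676489  0.19770237  0.16210926]
 [ 0.19611186 -0.98023895  0.02591777]
 [ 0.16402982  0.00673515 -0.98643239]]
```

>>> step_arm:
  commands:
    - {"fingers": -1,"dx": 0.4,"dy": 0,"dz": -0.25,"roll": 0}
    - {"fingers": -1,"dx": 0.4,"dy": 0,"dz": -0.25,"roll": 0}

```text
time: 6.52
tool_pos: [0.9019, 0.1759, 0.5628]
tcp_rot: [-3.093, -0.31, -0.34]
wrist_force: [-0.3, 0.1, 1.1]
width: 1.001
grip_force: 0.0
```

>>> step_arm:
  commands:
    - {"fingers": -1,"dx": 0.4,"dy": 0,"dz": -0.25,"roll": 0}

```text
time: 6.65
tool_pos: [0.9085, 0.1777, 0.5745]
tcp_rot: [-3.082, -0.309, -0.401]
wrist_force: [-0.2, -0.3, 0.4]
width: 1.001
grip_force: 0.0
```

>>> step_arm:
  commands:
    - {"fingers": -1,"dx": 0.4,"dy": 0,"dz": -0.25,"roll": 0}

```text
time: 6.78
tool_pos: [0.9137, 0.1792, 0.5902]
tcp_rot: [-3.069, -0.308, -0.467]
wrist_force: [-0.2, -0.8, -1.0]
width: 0.997
grip_force: 0.0
```

>>> step_arm:
  commands:
    - {"fingers": -1,"dx": 0.4,"dy": 0,"dz": -0.25,"roll": 0}

```text
time: 6.9
tool_pos: [0.9175, 0.1804, 0.6069]
tcp_rot: [-3.055, -0.307, -0.531]
wrist_force: [0.7, 0.5, 0.3]
width: 0.998
grip_force: 0.0
```

>>> step_arm:
  commands:
    - {"fingers": -1,"dx": 0.4,"dy": 0,"dz": -0.25,"roll": 0}

```text
time: 7.02
tool_pos: [0.9203, 0.1814, 0.6246]
tcp_rot: [-3.039, -0.305, -0.594]
wrist_force: [-0.3, -0.5, -0.0]
width: 0.999
grip_force: 0.0
```

Run:
```python
from h import *
s=read_state();print(s["time"],s["tool_pos"],s["tcp_rot"],s["q"])
print(R.from_rotvec(s["tcp_rot"]).as_matrix())
```

```text
7.025 [0.92025075 0.1814056  0.62455275] [-3.03929775 -0.30537533 -0.59391601] [0.16647044 0.69479405 0.31164602 0.00441303 1.7499603  1.53862094]
[[ 0.90790528  0.19733808  0.36981846]
 [ 0.18596871 -0.98029984  0.06654216]
 [ 0.37566428  0.00836069 -0.92671811]]
```

>>> step_arm:
  commands:
    - {"fingers": -1,"dx": 0.4,"dy": 0,"dz": -0.2,"roll": 0}

```text
time: 7.15
tool_pos: [0.9255, 0.1829, 0.6404]
tcp_rot: [-3.022, -0.304, -0.66]
wrist_force: [-0.8, -0.5, -0.0]
width: 1.005
grip_force: 0.0
```

>>> step_arm:
  commands:
    - {"fingers": -1,"dx": 0.4,"dy": 0,"dz": -0.2,"roll": 0}

```text
time: 7.28
tool_pos: [0.9301, 0.1842, 0.6554]
tcp_rot: [-3.004, -0.302, -0.72]
wrist_force: [-0.2, -0.4, -0.1]
width: 0.999
grip_force: 0.0
```

>>> step_arm:
  commands:
    - {"fingers": -1,"dx": 0.4,"dy": 0,"dz": -0.2,"roll": 0}

```text
time: 7.4
tool_pos: [0.933, 0.1852, 0.6728]
tcp_rot: [-2.985, -0.3, -0.781]
wrist_force: [-0.1, 0.1, 0.2]
width: 0.999
grip_force: 0.0
```

>>> step_arm:
  commands:
    - {"fingers": -1,"dx": 0.4,"dy": 0,"dz": -0.2,"roll": 0}

```text
time: 7.52
tool_pos: [0.9344, 0.1859, 0.6923]
tcp_rot: [-2.964, -0.299, -0.844]
wrist_force: [-0.5, 0.3, -0.2]
width: 1.002
grip_force: 0.0
```

>>> step_arm:
  commands:
    - {"fingers": -1,"dx": 0.4,"dy": 0,"dz": -0.2,"roll": 0}

```text
time: 7.65
tool_pos: [0.9343, 0.1863, 0.7132]
tcp_rot: [-2.942, -0.297, -0.906]
wrist_force: [-0.1, -0.9, -1.0]
width: 1.0
grip_force: 0.0
```

Run:
```python
from h import *
s=read_state();print(s["time"],s["tool_pos"],s["tcp_rot"],s["q"])
M=R.from_rotvec(s["tcp_rot"]).as_matrix();print(M, np.degrees(np.arccos(-M[2,2])))
print(np.c_[X,Y,N].T@M)
# target waypoint: on wheel axis 0.30 and 0.15 out, tool tip
print(delta(h2w([0,0,.15])),delta([.62,.0,.66]),delta([.44,-.06,.55]), h2w([0,0,.15]))
```

```text
7.65 [0.9342595  0.18633095 0.71321089] [-2.94193908 -0.29655323 -0.90574708] [0.16725271 0.62547242 0.31191764 0.00950022 1.60780762 1.54039338]
[[ 0.81015528  0.19672931  0.55221916]
 [ 0.16796183 -0.98041259  0.10285903]
 [ 0.56163801  0.00941996 -0.82732945]] 34.17462292754494
[[ 0.99988477  0.00463497 -0.01445553]
 [ 0.004515   -0.99995519 -0.00832043]
 [-0.01449345  0.0082542  -0.99986089]]
[-624.  140.  110.] [-316.  120. -149.] [-533.  143. -163.] [ 0.51666093 -0.04400574  0.27337281]
```

>>> step_arm:
  commands:
    - {"fingers": -1,"dx": -0.53,"dy": 0.14,"dz": -0.16,"roll": 0}
    - {"fingers": -1,"dx": -0.53,"dy": 0.14,"dz": -0.16,"roll": 0}
    - {"fingers": -1,"dx": -0.53,"dy": 0.14,"dz": -0.16,"roll": 0}
    - {"fingers": -1,"dx": -0.53,"dy": 0.14,"dz": -0.16,"roll": 0}
    - {"fingers": -1,"dx": -0.53,"dy": 0.14,"dz": -0.16,"roll": 0}
    - {"fingers": -1,"dx": -0.53,"dy": 0.14,"dz": -0.16,"roll": 0}
    - {"fingers": -1,"dx": -0.53,"dy": 0.14,"dz": -0.16,"roll": 0}
    - {"fingers": -1,"dx": -0.53,"dy": 0.14,"dz": -0.16,"roll": 0}

```text
time: 8.65
tool_pos: [0.5216, -0.0174, 0.5769]
tcp_rot: [-2.943, -0.298, -0.907]
wrist_force: [-0.7, -1.1, -0.5]
width: 1.0
grip_force: 0.0
```

Run:
```python
from h import *
s=read_state();print(s["time"],s["tool_pos"],s["tcp_rot"],w2h(s["tool_pos"]))
print(delta(h2w([0,0,.17])),delta([.46,-.05,.5]))
```

```text
8.65 [ 0.52157499 -0.01738952  0.57691995] [-2.94315015 -0.29820202 -0.90670291] [0.1823629  0.02511981 0.39287075]
[-179.   22.  226.] [-99.  19.  26.]
```

>>> step_arm:
  commands:
    - {"fingers": -1,"dx": -0.18,"dy": 0.02,"dz": 0,"roll": 0}
    - {"fingers": -1,"dx": -0.18,"dy": 0.02,"dz": 0,"roll": 0}
    - {"fingers": -1,"dx": -0.18,"dy": 0.02,"dz": 0.1,"roll": 0}
    - {"fingers": -1,"dx": -0.18,"dy": 0.02,"dz": 0.22,"roll": 0}
    - {"fingers": -1,"dx": -0.18,"dy": 0.02,"dz": 0.22,"roll": 0}
    - {"fingers": -1,"dx": -0.18,"dy": 0.02,"dz": 0.22,"roll": 0}
    - {"fingers": -1,"dx": -0.18,"dy": 0.02,"dz": 0.22,"roll": 0}

```text
time: 9.52
tool_pos: [0.5008, -0.0433, 0.2892]
tcp_rot: [-2.943, -0.297, -0.892]
wrist_force: [0.6, 0.1, 0.9]
width: 0.999
grip_force: 0.0
```

Run:
```python
from h import *
s=read_state();print(s["time"],w2h(s["tool_pos"]),s["tcp_rot"])
c=calibration("wrist");p,d=read_camera("wrist");np.save("pics/w2.npy",d);np.savez("pics/w2c.npz",**c);cv2.imwrite("pics/w2.png",p)
W=c["world_to_cam"];K=c["intrinsics"]
def fproj(P):
    q=np.asarray(P)@W[:3,:3].T+W[:3,3];v=np.array([q[0],-q[1],-q[2]]);r=np.hypot(v[0],v[1]);th=np.arctan2(r,v[2]);return K[0,2]+K[0,0]*th*v[0]/r,K[1,2]+K[1,1]*th*v[1]/r
for h in ([0,0,0],[.07,0,0],[-.07,0,0],[0,.07,0],[0,-.07,0],[.037,.037,.016],[-.008,-.008,.016]): print(h,np.round(fproj(h2w(h)),1))
```

```text
9.525 [-0.00355906  0.00377734  0.17179255] [-2.9434519  -0.29691813 -0.89194453]
[0, 0, 0] [325.2 169.6]
[0.07, 0, 0] [325.6 101.7]
[-0.07, 0, 0] [324.8 231.2]
[0, 0.07, 0] [258.6 169.9]
[0, -0.07, 0] [391.4 170.2]
[0.037, 0.037, 0.016] [287.3 136.3]
[-0.008, -0.008, 0.016] [333.5 181.2]
```

View pics/w2.png

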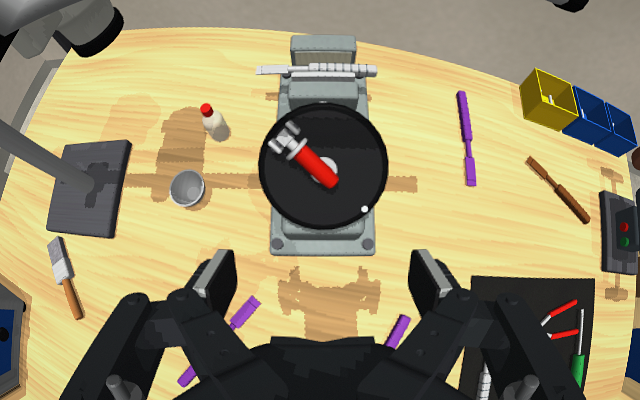

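The wheel centre is at (323,167), 1–2 mm from the model. The handle ears are at (285,137) and the red handle's free end is at (333,183), so the pivot sits at about +45° in hub axes. The tool is now aligned with the wheel axis, so I'll roll −45° and descend to the handle.

>>> step_arm:
  commands:
    - {"fingers": 0,"dx": 0.005,"dy": 0.001,"dz": 0.02,"roll": -10}
    - {"fingers": 0,"dx": 0.005,"dy": 0.001,"dz": 0.05,"roll": -20}
    - {"fingers": 0,"dx": 0.005,"dy": 0.001,"dz": 0.08,"roll": -30}
    - {"fingers": 0,"dx": 0.005,"dy": 0.001,"dz": 0.11,"roll": -40}
    - {"fingers": 0,"dx": 0.005,"dy": 0.001,"dz": 0.115,"roll": -45}
    - {"fingers": 0,"dx": 0.005,"dy": 0.001,"dz": 0.115,"roll": -45}

```text
time: 10.32
tool_pos: [0.5717, -0.0334, 0.2041]
tcp_rot: [2.503, 1.344, 0.833]
wrist_force: [-0.4, -0.0, -0.3]
width: 0.501
grip_force: 0.0
```

```bash
cat >> h.py <<'E'
HUB=HUB+.0015*Y
def st():
    s=read_state();M=np.c_[X,Y,N].T@R.from_rotvec(s["tcp_rot"]).as_matrix()
    F=np.array([X,Y,N])@s["wrist_force"]
    print("t",round(s["time"],2),"hub mm",np.round(w2h(s["tool_pos"])*1000,1),"yaw_y",round(np.degrees(np.arctan2(M[1,1],M[0,1])),1),"zax",np.round(M[:,2],3),"F hub",np.round(F,1),"w",round(s["width"],3),"g",round(s["grip_force"],1),"q6",round(s["q"][5],2)); return s,M
def to(h):
    s,M=st();print("delta tool mm",np.round(M.T@(np.asarray(h)-w2h(s["tool_pos"])*1000),1))
E
python3 - <<'E'
from h import *
to([1.4,1.4,3])
c=calibration("wrist");p,d=read_camera("wrist");cv2.imwrite("pics/w3.png",cv2.resize(p[80:330,160:480],None,fx=2.4,fy=2.4))
E
```

```text
t 10.32 hub mm [ 6.2 -2.  61.1] yaw_y -44.8 zax [-0.013 -0.01  -1.   ] F hub [-0.5  0.   0. ] w 0.501 g 0.0 q6 0.04
delta tool mm [-0.  -5.6 58.1]
```

View pics/w3.png

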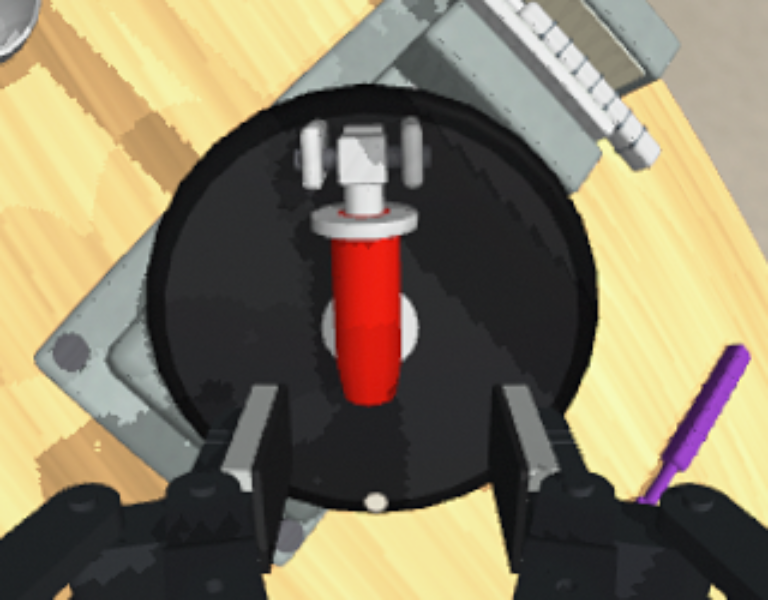

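Handle is aligned with the tool at x≈368, and the finger midline is at about 385, which matches the −5 mm dy. Descending and gripping.

>>> step_arm:
  commands:
    - {"fingers": 0,"dx": 0,"dy": -0.005,"dz": 0.03,"roll": 0}
    - {"fingers": 0,"dx": 0,"dy": -0.005,"dz": 0.057,"roll": 0}
    - {"fingers": 0,"dx": 0,"dy": -0.005,"dz": 0.057,"roll": 0}
    - {"fingers": 1,"dx": 0,"dy": -0.005,"dz": 0.057,"roll": 0}
    - {"fingers": 1,"dx": 0,"dy": -0.005,"dz": 0.057,"roll": 0}
    - {"fingers": 1,"dx": 0,"dy": -0.005,"dz": 0.057,"roll": 0}
  squeeze: 30

```text
time: 11.12
tool_pos: [0.5989, -0.0245, 0.1539]
tcp_rot: [2.503, 1.345, 0.833]
wrist_force: [-0.8, 0.2, 4.0]
width: 0.193
grip_force: 29.9
```

Run:
```python
from h import *
to([1.4,1.4,3])
```

```text
t 11.12 hub mm [0.7 1.3 3.7] yaw_y -44.7 zax [-0.014 -0.01  -1.   ] F hub [1.6 0.4 3.7] w 0.193 g 29.9 q6 -0.01
delta tool mm [0.6 0.5 0.7]
```

>>> step_arm:
  commands:
    - {"fingers": 1,"dx": 0.002,"dy": 0,"dz": -0.013,"roll": 0}
    - {"fingers": 1,"dx": 0.007,"dy": 0,"dz": -0.025,"roll": 0}
    - {"fingers": 1,"dx": 0.015,"dy": 0,"dz": -0.035,"roll": 0}
    - {"fingers": 1,"dx": 0.025,"dy": 0,"dz": -0.043,"roll": 0}
    - {"fingers": 1,"dx": 0.037,"dy": 0,"dz": -0.048,"roll": 0}
    - {"fingers": 1,"dx": 0.045,"dy": 0,"dz": -0.05,"roll": 0}
    - {"fingers": 1,"dx": 0.051,"dy": 0,"dz": -0.05,"roll": 0}
    - {"fingers": 1,"dx": 0.052,"dy": 0,"dz": -0.05,"roll": 0}

```text
time: 12.12
tool_pos: [0.5926, 0.013, 0.2135]
tcp_rot: [2.505, 1.348, 0.828]
wrist_force: [-4.8, -5.9, 2.6]
width: 0.177
grip_force: 32.0
```

Run:
```python
from h import *
st()
p,d=read_camera("wrist");cv2.imwrite("pics/w4.png",cv2.resize(p[80:330,160:480],None,fx=2.4,fy=2.4))
```

```text
t 12.12 hub mm [35.9 39.3 51.8] yaw_y -44.7 zax [-0.018 -0.009 -1.   ] F hub [-3.3 -4.8  5.5] w 0.177 g 32.0 q6 0.25
```

View pics/w4.png

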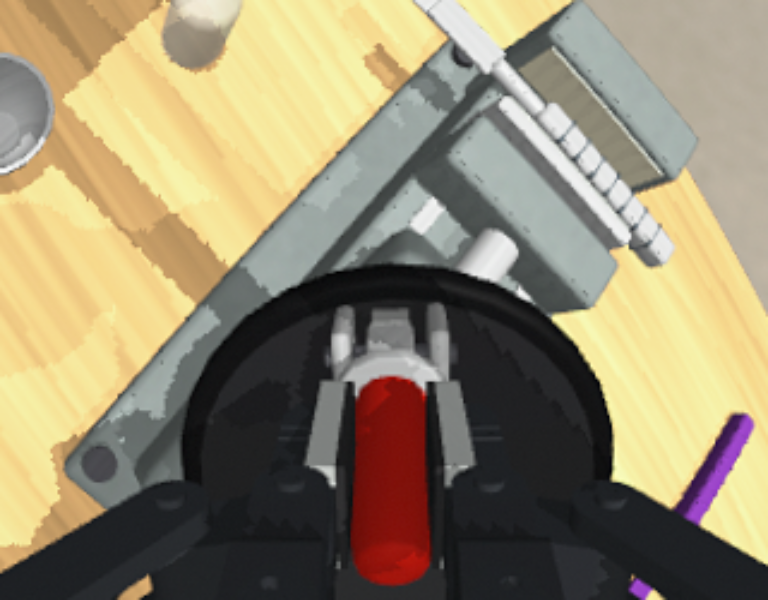

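The handle stands upright between the pads at (390,480). I'll open briefly to let it latch, then slide down to the collar and re-grip.

>>> step_arm:
  commands:
    - {"fingers": 0.4,"dx": -0.001,"dy": 0.001,"dz": 0,"roll": 0}
    - {"fingers": 0.4,"dx": -0.001,"dy": 0.001,"dz": 0,"roll": 0}
    - {"fingers": 0.4,"dx": -0.001,"dy": 0.001,"dz": 0,"roll": 0}
    - {"fingers": 0.4,"dx": -0.001,"dy": 0.001,"dz": 0.014,"roll": 0}
    - {"fingers": 0.4,"dx": -0.001,"dy": 0.001,"dz": 0.014,"roll": 0}
    - {"fingers": 1,"dx": -0.001,"dy": 0.001,"dz": 0.014,"roll": 0}
    - {"fingers": 1,"dx": -0.001,"dy": 0.001,"dz": 0.014,"roll": 0}
    - {"fingers": 1,"dx": -0.001,"dy": 0.001,"dz": 0.014,"roll": 0}
  squeeze: 50

```text
time: 13.18
tool_pos: [0.6005, 0.0131, 0.2011]
tcp_rot: [2.507, 1.347, 0.828]
wrist_force: [0.8, -0.8, -4.7]
width: 0.191
grip_force: 48.7
```

```bash
cat >> h.py <<'E'
def arc(degs,ns,r=52.5,off=(0,0)):
    s,M=st();p=w2h(s["tool_pos"])*1000;print("ang",np.degrees(np.arctan2(p[1]-off[1],p[0]-off[0])),"r",np.hypot(p[0]-off[0],p[1]-off[1]))
    for a,n in zip(degs,ns):
        t=np.radians(a);print(a,n,np.round(M.T@(np.array([off[0]+r*np.cos(t),off[1]+r*np.sin(t),n])-p),0))
E
python3 - <<'E'
from h import *
arc([46]*2+[46-15*i for i in range(1,9)],[35,28]+[26]*8)
p,d=read_camera("wrist");cv2.imwrite("pics/w5.png",cv2.resize(p[80:330,160:480],None,fx=2.4,fy=2.4))
E
```

```text
t 13.18 hub mm [35.1 37.9 37.2] yaw_y -44.7 zax [-0.018 -0.008 -1.   ] F hub [-2.2 -0.9 -4.2] w 0.191 g 48.7 q6 0.23
ang 47.174252455091555 r 51.63821547175312
46 35 [1. 1. 2.]
46 28 [1. 1. 9.]
31 26 [-1. 15. 11.]
16 26 [-6. 27. 11.]
1 26 [-14.  38.  11.]
-14 26 [-25.  47.  11.]
-29 26 [-37.  52.  12.]
-44 26 [-51.  54.  12.]
-59 26 [-64.  53.  12.]
-74 26 [-77.  48.  12.]
```

View pics/w5.png

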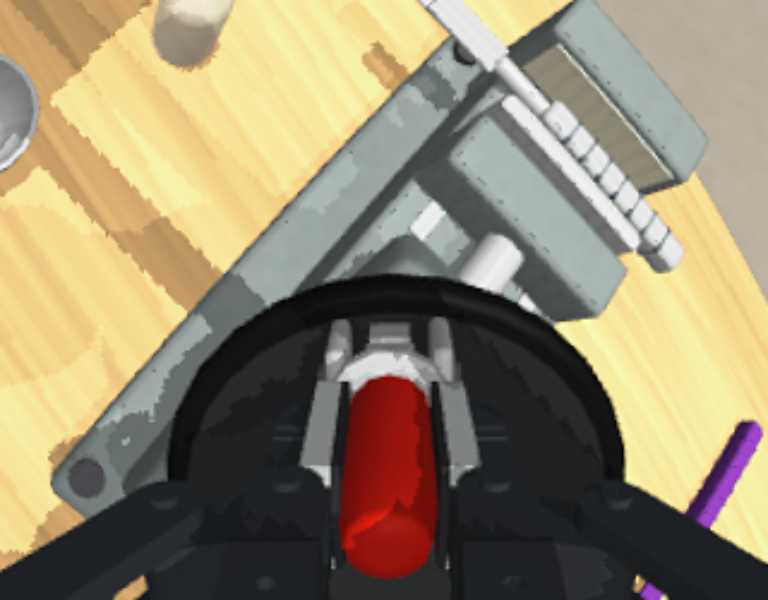

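The handle is latched upright at (390,480), and the chisel still lies between the jaws. Now I'll push in while turning clockwise.

>>> step_arm:
  commands:
    - {"fingers": 1,"dx": 0.0,"dy": 0.001,"dz": 0.006,"roll": 0}
    - {"fingers": 1,"dx": -0.001,"dy": 0.015,"dz": 0.01,"roll": 0}
    - {"fingers": 1,"dx": -0.006,"dy": 0.027,"dz": 0.012,"roll": 0}
    - {"fingers": 1,"dx": -0.014,"dy": 0.038,"dz": 0.012,"roll": 0}
    - {"fingers": 1,"dx": -0.025,"dy": 0.047,"dz": 0.012,"roll": 0}
    - {"fingers": 1,"dx": -0.037,"dy": 0.052,"dz": 0.012,"roll": 0}
    - {"fingers": 1,"dx": -0.051,"dy": 0.054,"dz": 0.012,"roll": 0}
    - {"fingers": 1,"dx": -0.064,"dy": 0.053,"dz": 0.012,"roll": 0}

```text
time: 14.22
tool_pos: [0.6175, -0.0667, 0.1899]
tcp_rot: [2.507, 1.349, 0.833]
wrist_force: [-7.1, 7.2, 7.5]
width: 0.199
grip_force: 49.9
```

Run:
```python
from h import *
a=-59
arc([a-15*i for i in range(1,9)],[26]*8)
```

```text
t 14.22 hub mm [ 29.5 -43.7  27.5] yaw_y -44.7 zax [-0.016 -0.005 -1.   ] F hub [-0.2  8.4  9.3] w 0.199 g 49.9 q6 -0.08
ang -56.03622016779233 r 52.720045777325346
-74 26 [-15.  -6.   2.]
-89 26 [-26. -14.   2.]
-104 26 [-35. -25.   2.]
-119 26 [-40. -37.   2.]
-134 26 [-42. -51.   3.]
-149 26 [-41. -65.   3.]
-164 26 [-35. -77.   3.]
-179 26 [-27. -88.   3.]
```

```bash
cat >> h.py <<'E'
def arcc(a0,n0,degs,n1,r0=52.5,r=52.,off=(0,.5)):
    s,M=st();f=lambda a,n,r:np.array([off[0]+r*np.cos(np.radians(a)),off[1]+r*np.sin(np.radians(a)),n])
    for a in degs: print(a,np.round(M.T@(f(a,n1,r)-f(a0,n0,r0)),0))
E
python3 - <<'E'
from h import *
arcc(-59,25.5,[-59-20*i for i in range(1,9)],25.5)
print()
arcc(-59-160,25.5,[-59-160-20*i for i in range(1,9)],25.5,52)
E
```

```text
t 14.22 hub mm [ 29.5 -43.7  27.5] yaw_y -44.7 zax [-0.016 -0.005 -1.   ] F hub [-0.2  8.4  9.3] w 0.199 g 49.9 q6 -0.08
-79 [-16.  -8.   0.]
-99 [-29. -21.   1.]
-119 [-37. -37.   1.]
-139 [-39. -55.   1.]
-159 [-34. -72.   1.]
-179 [-24. -87.   1.]
-199 [-10. -98.   1.]
-219 [   8. -103.    1.]

t 14.22 hub mm [ 29.5 -43.7  27.5] yaw_y -44.7 zax [-0.016 -0.005 -1.   ] F hub [-0.2  8.4  9.3] w 0.199 g 49.9 q6 -0.08
-239 [18.  1. -0.]
-259 [34.  9. -1.]
-279 [47. 21. -1.]
-299 [55. 38. -1.]
-319 [57. 56. -1.]
-339 [53. 73. -1.]
-359 [42. 88. -1.]
-379 [28. 99. -1.]
```

>>> step_arm:
  commands:
    - {"fingers": 1,"dx": -0.016,"dy": -0.008,"dz": 0.001,"roll": 0}
    - {"fingers": 1,"dx": -0.029,"dy": -0.021,"dz": 0.001,"roll": 0}
    - {"fingers": 1,"dx": -0.037,"dy": -0.037,"dz": 0.001,"roll": 0}
    - {"fingers": 1,"dx": -0.039,"dy": -0.055,"dz": 0.001,"roll": 0}
    - {"fingers": 1,"dx": -0.034,"dy": -0.072,"dz": 0.001,"roll": 0}
    - {"fingers": 1,"dx": -0.024,"dy": -0.087,"dz": 0.001,"roll": 0}
    - {"fingers": 1,"dx": -0.01,"dy": -0.098,"dz": 0.001,"roll": 0}
    - {"fingers": 1,"dx": 0.008,"dy": -0.103,"dz": 0.001,"roll": 0}

```text
time: 15.22
tool_pos: [0.5469, -0.0023, 0.1492]
tcp_rot: [2.507, 1.347, 0.827]
wrist_force: [-14.3, -5.1, 11.3]
width: 0.195
grip_force: 50.7
```

```bash
cat > jaw.py <<'E'
from h import *
# moving jaw: vise-x of depth points on jaw top (z~.107) near vise y=0, from top camera
def jaw():
    c=calibration("top");p,d=read_camera("top")
    v,u=np.mgrid[140:175,270:345];dd=d[140:175,270:345];P=unproj(c,u*1.,v*1.,dd);e=np.array([np.cos(PSI),np.sin(PSI)])
    g=HUB[:2]+.085*e;x=(P[...,:2]-g)@e;y=(P[...,:2]-g)@np.array([-e[1],e[0]])
    m=(dd>0)&(abs(y)<.04)&(x>0)&(x<.16)
    h,_=np.histogram(x[m&(abs(P[...,2]-.107)<.008)],np.arange(0,.165,.005));
    print("x mm (5mm bins) at jaw-top height",h)
    return p
if __name__=="__main__":
    st();p=jaw();cv2.imwrite("pics/t5.png",cv2.resize(p[120:240,250:370],None,fx=5,fy=5,interpolation=cv2.INTER_CUBIC))
E
python3 jaw.py
```

```text
t 15.22 hub mm [-40.2  33.4  26.5] yaw_y -44.7 zax [-0.019 -0.008 -1.   ] F hub [-5.8 -2.1 17.8] w 0.195 g 50.7 q6 0.06
x mm (5mm bins) at jaw-top height [ 0  0  0  0  0  1  0  1  2 17 25 28 30 27 28 13  4 28 23  4  0  0  0  1
 28 26 25 15  8  3  0  0]
```

View pics/t5.png

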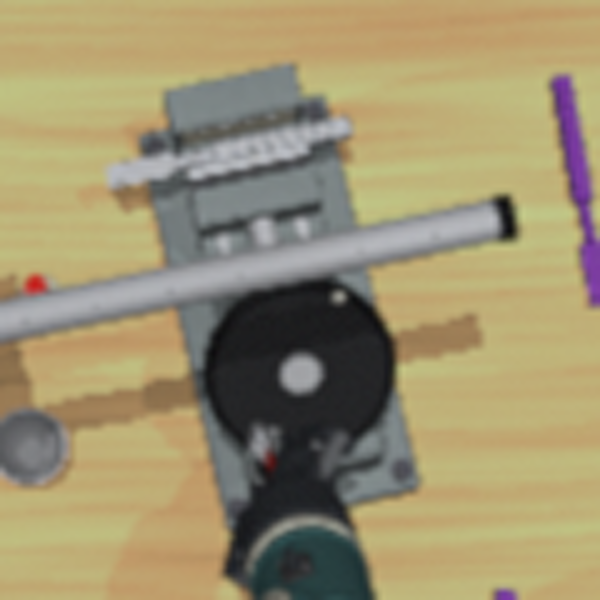

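The jaw has closed visibly: the gap is down to about 26 mm and the wheel's white dot has moved round. Continuing to crank.

>>> step_arm:
  commands:
    - {"fingers": 1,"dx": 0.018,"dy": 0.001,"dz": -0.001,"roll": 0}
    - {"fingers": 1,"dx": 0.034,"dy": 0.009,"dz": -0.002,"roll": 0}
    - {"fingers": 1,"dx": 0.047,"dy": 0.021,"dz": -0.002,"roll": 0}
    - {"fingers": 1,"dx": 0.055,"dy": 0.038,"dz": -0.002,"roll": 0}
    - {"fingers": 1,"dx": 0.057,"dy": 0.056,"dz": -0.002,"roll": 0}
    - {"fingers": 1,"dx": 0.053,"dy": 0.073,"dz": -0.002,"roll": 0}
    - {"fingers": 1,"dx": 0.042,"dy": 0.088,"dz": -0.002,"roll": 0}
    - {"fingers": 1,"dx": 0.028,"dy": 0.099,"dz": -0.002,"roll": 0}

```text
time: 16.27
tool_pos: [0.6295, -0.0355, 0.2024]
tcp_rot: [2.508, 1.35, 0.831]
wrist_force: [-11.8, 5.1, 4.9]
width: 0.197
grip_force: 50.0
```

Run:
```python
from jaw import *
jaw();arcc(-379,25,[-379-15*i for i in range(1,9)],25,52)
```

```text
x mm (5mm bins) at jaw-top height [ 0  0  0  0  0  0  0  0  2  2  3 24 25 26 29 27 28  4  6 32 21  1  0  3
 23 27 22 18  8  1  0  0]
t 16.32 hub mm [ 50.6 -17.3  27.2] yaw_y -44.7 zax [-0.018 -0.007 -1.   ] F hub [-3.2  1.4  9.2] w 0.195 g 50.1 q6 0.06
-394 [-13.   4.   0.]
-409 [-26.   5.   0.]
-424 [-40.   2.   1.]
-439 [-52.  -4.   1.]
-454 [-62. -13.   1.]
-469 [-69. -24.   1.]
-484 [-74. -37.   2.]
-499 [-74. -51.   2.]
```

>>> step_arm:
  commands:
    - {"fingers": 1,"dx": -0.013,"dy": 0.004,"dz": 0,"roll": 0}
    - {"fingers": 1,"dx": -0.026,"dy": 0.005,"dz": 0,"roll": 0}
    - {"fingers": 1,"dx": -0.04,"dy": 0.002,"dz": 0,"roll": 0}
    - {"fingers": 1,"dx": -0.052,"dy": -0.004,"dz": 0,"roll": 0}
    - {"fingers": 1,"dx": -0.062,"dy": -0.013,"dz": 0,"roll": 0}

```text
time: 16.95
tool_pos: [0.5957, -0.0788, 0.1758]
tcp_rot: [2.503, 1.345, 0.837]
wrist_force: [-2.4, 7.8, 9.1]
width: 0.195
grip_force: 49.8
```

Run:
```python
from jaw import *
jaw();arcc(-454,25,[-454-12*i for i in range(1,9)],25,52)
```

```text
x mm (5mm bins) at jaw-top height [ 0  0  0  0  0  0  0  0  2  1  0  5 28 29 25 28 29 22  4 22 24  5  0  1
 25 27 25 18  7  3  0  0]
t 17.0 hub mm [ -0.6 -50.9  29.1] yaw_y -44.8 zax [-0.014 -0.007 -1.   ] F hub [0.8 4.4 7.8] w 0.198 g 49.8 q6 -0.17
-466 [-6. -9.  0.]
-478 [-10. -19.   0.]
-490 [-12. -30.   0.]
-502 [-12. -41.   0.]
-514 [-10. -51.   0.]
-526 [ -5. -61.   0.]
-538 [  2. -70.   0.]
-550 [ 10. -77.   0.]
```

>>> step_arm:
  commands:
    - {"fingers": 1,"dx": -0.006,"dy": -0.009,"dz": 0.002,"roll": 0}
    - {"fingers": 1,"dx": -0.01,"dy": -0.019,"dz": 0.003,"roll": 0}
    - {"fingers": 1,"dx": -0.012,"dy": -0.03,"dz": 0.003,"roll": 0}
    - {"fingers": 1,"dx": -0.012,"dy": -0.041,"dz": 0.003,"roll": 0}

```text
time: 17.5
tool_pos: [0.5654, -0.0696, 0.1542]
tcp_rot: [2.493, 1.338, 0.835]
wrist_force: [-4.8, -11.3, 8.2]
width: 0.197
grip_force: 50.1
```

Run:
```python
from jaw import *
jaw();arcc(-502,22,[-502-12*i for i in range(1,5)],22,52)
```

```text
x mm (5mm bins) at jaw-top height [ 0  0  0  0  0  0  0  0  0  1  1  0 16 34 26 25 28 28 12 25 23  7  0  4
 30 22 25 17  9  2  0  0]
t 17.55 hub mm [-35.8 -34.4  27.4] yaw_y -44.6 zax [-0.01  -0.016 -1.   ] F hub [-1.7 -4.2 11.5] w 0.197 g 50.0 q6 -0.2
-514 [  3. -11.  -0.]
-526 [  7. -20.  -0.]
-538 [ 14. -29.  -0.]
-550 [ 22. -36.  -1.]
```

The jaw face has stopped against the chisel while the carriage went about 5 mm further. I'll add a small extra turn, back off so the wheel springs out, and turn the idle wheel back to −135°, where the hinge lines up with the fingers.

>>> step_arm:
  commands:
    - {"fingers": 1,"dx": 0.003,"dy": -0.011,"dz": 0,"roll": 0}
    - {"fingers": 1,"dx": 0.003,"dy": -0.011,"dz": 0,"roll": 0}
    - {"fingers": 1,"dx": 0.003,"dy": -0.011,"dz": -0.008,"roll": 0}
    - {"fingers": 1,"dx": 0.003,"dy": -0.011,"dz": -0.014,"roll": 0}

```text
time: 18.05
tool_pos: [0.5471, -0.0585, 0.1575]
tcp_rot: [2.506, 1.345, 0.831]
wrist_force: [25.1, 8.9, -21.6]
width: 0.195
grip_force: 49.4
```

Run:
```python
from jaw import *
jaw();to([-52*.7071,-52*.7071,36])
```

```text
x mm (5mm bins) at jaw-top height [ 0  0  0  0  0  0  0  0  0  2  0  1  8 29 27 27 29 25 15 29 25  5  0  3
 28 27 22 15 10  2  0  0]
t 18.1 hub mm [-44.5 -21.1  39.4] yaw_y -44.8 zax [-0.016 -0.008 -1.   ] F hub [  5.2   2.8 -29.3] w 0.198 g 49.7 q6 -0.16
delta tool mm [-5.6 16.6  3.4]
```

>>> step_arm:
  commands:
    - {"fingers": 0.45,"dx": 0,"dy": 0,"dz": 0.002,"roll": 0}
    - {"fingers": 0.45,"dx": 0,"dy": 0,"dz": 0.002,"roll": 0}
    - {"fingers": 0.45,"dx": -0.004,"dy": 0.01,"dz": 0.002,"roll": 0}
    - {"fingers": 0.45,"dx": -0.005,"dy": 0.017,"dz": 0,"roll": 0}
    - {"fingers": 0.45,"dx": -0.005,"dy": 0.017,"dz": -0.012,"roll": 0}
    - {"fingers": 0.45,"dx": -0.005,"dy": 0.017,"dz": -0.012,"roll": 0}
  squeeze: 30

```text
time: 18.85
tool_pos: [0.5503, -0.0738, 0.1734]
tcp_rot: [2.504, 1.345, 0.831]
wrist_force: [0.2, -0.1, -0.0]
width: 0.275
grip_force: 0.0
```

Run:
```python
from h import *
to([-52*.7071,-52*.7071,53])
p,d=read_camera("wrist");cv2.imwrite("pics/w6.png",cv2.resize(p[80:330,160:480],None,fx=2.4,fy=2.4))
```

```text
t 18.85 hub mm [-35.2 -37.4  52.5] yaw_y -44.7 zax [-0.015 -0.01  -1.   ] F hub [ 0.1 -0.1 -0.1] w 0.275 g 0.0 q6 -0.18
delta tool mm [-0.7 -1.6 -0.4]
```

View pics/w6.png

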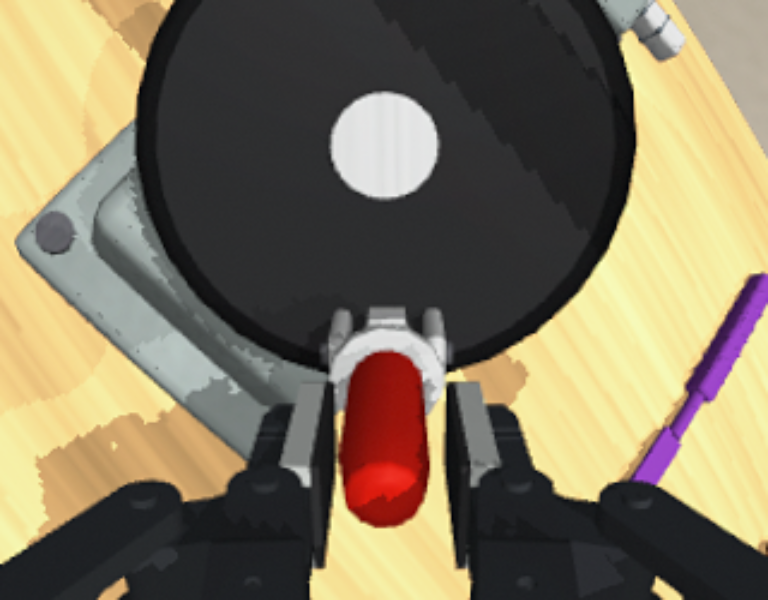

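The handle is upright and centred between the pads at (385,440), with the hinge line matching the fingers. Gripping and folding it towards the hub.

>>> step_arm:
  commands:
    - {"fingers": 1,"dx": 0,"dy": -0.001,"dz": 0,"roll": 0}
    - {"fingers": 1,"dx": 0,"dy": -0.001,"dz": 0,"roll": 0}
    - {"fingers": 1,"dx": 0.007,"dy": -0.001,"dz": 0.001,"roll": 0}
    - {"fingers": 1,"dx": 0.017,"dy": -0.001,"dz": 0.003,"roll": 0}
    - {"fingers": 1,"dx": 0.027,"dy": -0.001,"dz": 0.008,"roll": 0}
    - {"fingers": 1,"dx": 0.035,"dy": -0.001,"dz": 0.015,"roll": 0}
    - {"fingers": 1,"dx": 0.043,"dy": -0.001,"dz": 0.025,"roll": 0}
    - {"fingers": 1,"dx": 0.048,"dy": -0.001,"dz": 0.037,"roll": 0}

```text
time: 19.9
tool_pos: [0.5916, -0.0291, 0.1608]
tcp_rot: [2.505, 1.347, 0.832]
wrist_force: [-3.6, 4.7, 9.2]
width: 0.199
grip_force: 30.4
```

>>> step_arm:
  commands:
    - {"fingers": 1,"dx": 0.001,"dy": 0,"dz": 0.008,"roll": 0}
    - {"fingers": 1,"dx": 0.001,"dy": 0,"dz": 0.013,"roll": 0}
    - {"fingers": 0.3,"dx": 0.001,"dy": 0,"dz": 0.013,"roll": 0}
    - {"fingers": 0.3,"dx": 0.001,"dy": 0,"dz": 0.013,"roll": 0}
    - {"fingers": 0.3,"dx": 0.001,"dy": 0,"dz": 0.013,"roll": 0}

```text
time: 20.52
tool_pos: [0.5975, -0.0277, 0.1484]
tcp_rot: [2.507, 1.347, 0.828]
wrist_force: [0.1, -0.2, -0.2]
width: 0.352
grip_force: 0.0
```

Run:
```python
from h import *
to([0,0,100])
```

```text
t 20.52 hub mm [-4.2 -1.5  0.3] yaw_y -44.8 zax [-0.018 -0.008 -1.   ] F hub [-0.1 -0.2 -0.2] w 0.352 g 0.0 q6 -0.03
delta tool mm [  2.2   1.2 -99.7]
```

Now I'll withdraw along the axis and check with both views.

>>> step_arm:
  commands:
    - {"fingers": 0.3,"dx": 0,"dy": 0,"dz": -0.03,"roll": 0}
    - {"fingers": 0.3,"dx": 0,"dy": 0,"dz": -0.08,"roll": 0}
    - {"fingers": 0.3,"dx": 0,"dy": 0,"dz": -0.14,"roll": 0}
    - {"fingers": 0.3,"dx": 0,"dy": 0,"dz": -0.17,"roll": 0}
    - {"fingers": 0.3,"dx": 0,"dy": 0,"dz": -0.17,"roll": 0}

```text
time: 21.15
tool_pos: [0.5051, -0.0461, 0.2935]
tcp_rot: [2.5, 1.343, 0.834]
wrist_force: [0.8, -0.4, -0.7]
width: 0.35
grip_force: 0.0
```

Run:
```python
from jaw import *
jaw();st()
p,d=read_camera("wrist");cv2.imwrite("pics/w7.png",cv2.resize(p[0:270,140:500],(800,600)))
```

```text
x mm (5mm bins) at jaw-top height [ 0  0  0  0  0  0  0  1  1  1  1  2 11 27 26 27 30 27 17 23 24  7  0  3
 31 27 24 18  8  2  0  0]
t 21.2 hub mm [ 1.000e-01 -8.000e-01  1.714e+02] yaw_y -44.7 zax [-0.015 -0.01  -1.   ] F hub [-0.1 -0.   0.5] w 0.35 g 0.0 q6 0.07
```

View pics/w7.png

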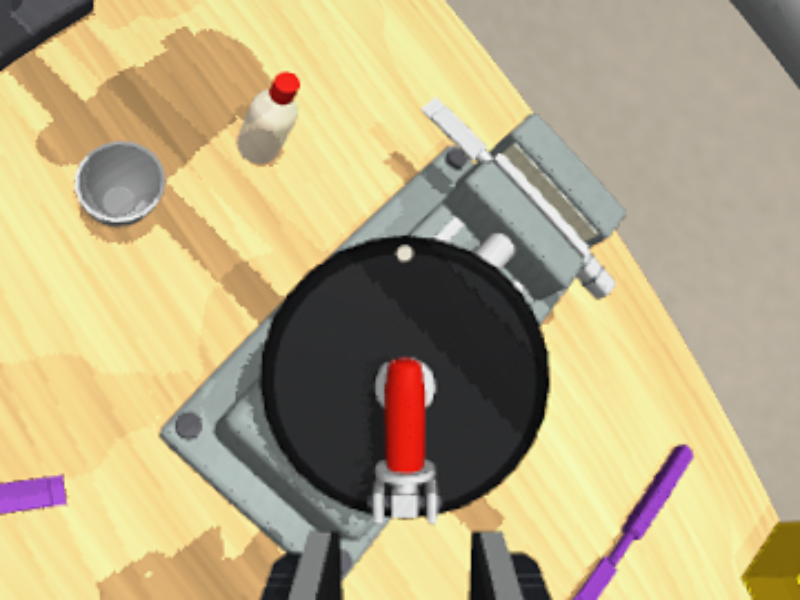

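The handle lies folded over the hub, from (405,370) to (405,490). The jaws hold the chisel square at (550,220), and the springs are compressed about 5.5 mm, roughly 27 N. Handing in.

```bash
python3 -c "
from workcell import *
print(finish_job())"
```

```text
the job is handed in; nothing more can be done
None
```

The job is handed in at about 21 s: the chisel is clamped at about 27 N by my estimate from the jaw-spring compression, and it looks square in the last picture. The handle is folded back onto the wheel, and I saw no bump of the microscope or shift of other items. The hand-in returned no verdict.

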